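# Refit the filter cover of a clean-room instrument unit

### The job

The filter cover is lying loose and tilted in the well of the filter unit. Slide it until its lip is fully home under the ledge while its other end is still up on the support bar, then press that raised end down until the cover is flat and flush in the well, and finally slide the latch fully in over the cover's edge. Leave the other things on the bench where they are.

Things in the scene. Friction and masses are not known exactly. Their poses are not given: they have to be found in the camera images.
- unit: Fixed aluminium filter unit, deck 64 mm above the bench. Origin on the bench under the well; z up; x points from the ledge (robot's side) to the far wall, y to the latch side. It spans x -110..105, y -100..140 mm. Open well: x -75..79, y -81..81 mm; the cover's seat (16 mm strips at the sides, 60 mm shelf at the ledge end) is at z 50 mm. The cover fits down only with its lip home.
- ledge (a point): Middle of the free edge of the ledge, on its underside (unit x -59, y 0, z 64 mm). The ledge is a black plate 162 mm wide, 8 mm thick (top at z 72 mm) on the deck; it overhangs the well's near end by 16 mm, leaving a gap 14 mm high above the cover's seat. Axes as the unit's.
- cover: Loose aluminium cover, about 0.35 kg, 150 mm long in all: a lip 24 mm long, 110 mm wide, 6 mm thick, then a body 126 mm long, 150 mm wide, 12 mm thick, undersides flush. Origin at the middle of the lip's tip, underside; x runs from the lip to the free end, y across, z out of its top. It starts tilted about 22 degrees, lip low, free end high over the far wall.
- cover_lip (a point): Middle of the lip's tip, on the underside (the cover's origin and axes). At the start it rests on the seat about 30 to 34 mm from the well's end wall, 14 to 18 mm short of the ledge's edge. Home is with the tip against that wall (0 to 4 mm from it: unit x -75..-71 mm).
- cover_end (a point): Middle of the top edge of the cover's free end (150 mm from the lip's tip, on the top face). It is about 120 mm above the bench at the start, about 105 mm with the lip home and the bar still up (tilt about 17 degrees), and 62 mm when the cover is flat, 2 mm below the deck. Axes as the cover's.
- stay (a joint): Support bar: a 12 mm round steel bar across the well (90 mm wide, unit x 45 mm) that holds the free end up, its top 36 mm above the seat at 0; it slides straight down, growing to 0.039 m. Its brake (5 N) holds it wherever it is left; about 5 to 8 N on the cover's free end pushes it down.
- latch (a joint): Slide latch on the deck at the well's +y side, at unit x 25 mm: a steel plate 44 x 38 x 6 mm with an upright black tab. 0 is open; it grows to 0.026 m fully in as it is pushed in the unit's -y direction, over the cover's edge. About 2 N moves it and it stays where it is left.
- latch_tab (a point): Centre of the outer (+y) face of the latch's tab: 44 mm wide along x, 26 mm high (z 71..96 mm above the bench), 8 mm thick. Push this face towards unit -y. Axes as the unit's.
- jar: Amber jar with a screw cap, 60 mm across, 68 mm high, standing to the left (+y) of the unit; bystander. Origin at its foot.
- lens: Black lens barrel, 48 mm across, 70 mm high, standing to the right of the unit; bystander. Origin at its foot.
- tray: White open sample tray 100 x 75 x 25 mm, right of the unit; bystander. Origin under its centre.
- brick: Black power adapter 120 x 55 x 34 mm, bystander. Origin under its centre.
- keyboard: Keyboard 130 x 300 x 20 mm at the right; bystander. Origin under its centre.
- bottle: White bottle 64 mm across, 170 mm high, at the left; bystander. Origin at its foot.

How it is judged:
By the outcome, as a careful person would: the job done as asked, in the order asked, and still so for the second after the job is handed in, with the robot touching nothing.
It also fails if it takes over 48 s, if anything falls off the work surface, if the arm or the gripper's body presses on something with over 40 N, if the wrist force passes 120 N, or if a joint passes its speed limit or range.

### The arm

A 6-joint arm with a two-finger parallel gripper is mounted at the origin on the work surface. World frame = base frame: x ahead of the robot, y to its left, z up, the work surface at z = 0. Lengths are in m, angles in rad, forces in N, time in s.
With the tool pointing down it reaches from about 0.425 to 0.95 m from the base axis. Payload 3.5 kg.
Tool frame: the origin (TCP) lies midway between the tips of the shut fingers; the grasp point (between the pads) lies ctrl.hold_point_z behind it (ctrl.hold_point_z is the distance from the TCP to the grasp point, in m); z points along the fingers, x is the direction in which the jaws open and shut, and the axes are right-handed (so a half turn about z gives the same grasp; the last joint's range is limited). The gripper opens to 85 mm and grips with 20 to 120 N. Pads are 22 mm wide; open, the fingers measure 114 mm over their backs; the gripper's body (76 mm by 85 mm) begins 54 mm behind the grasp point. The pads swing forward as they close: fully open they stand 13 mm farther back than shut.
Start: joints at [1.051, 0.286, 1.577, -0, 1.279, -0.15], TCP at [0.244, 0.629, 0.231] pointing down, gripper open.
Joint ranges: [-2.77, 2.77], [-0.9, 2.22], [0.21, 2.48], [-1.53, 4.67], [0.24, 2.81], [-2.84, 2.84]. Speed limits (rad/s): [2.79, 2.79, 3.14, 3.14, 3.14, 3.14].

### API

Orientations are given as a unit quaternion [x, y, z, w].
In Python, from plant import ctrl gives the robot as it stands.
- The arm moves only by the tool step_arm, never from a script. Its arguments are lists of equal length, an entry for each row: "gripper": the gripper's target within -1 to 1 (shut at 1, half-way at 0, fully open at -1); "linear": the shift along the tool's x, y, z in m, a list of three; "delta_rot": the turn, a rotation vector about the tool's x, y, z in degrees, a list of three. A call has 1 to 20 rows; each row is the pose to reach, as a shift and turn from the pose commanded when the call began, along the tool's axes at that moment; what a row does not reach only later rows make up. A row lasts 1/8 s, in which the tool goes at most 62.5 mm and 10.7 degrees, less where a joint would pass 70% of its speed; a pose out of reach is approached as far as the arm can. A call with a gripper value outside its range is refused whole. The fingers move at their own pace and stop on an object; "grip_force" is the grip in N (left out, the last holds). Time passes only in rows, so rows that repeat a pose let the fingers close. It gives the time, the measured TCP pose, the force and the opening at its end, in the units of the state.
- ctrl.get_state(): the state, without advancing time (a new reading comes with each control period).
- ctrl.read_camera(name): name is "side" or "top" or "wrist"; returns a dict with "frame" (384x512x3 uint8, red, green, blue), "fx", "fy", "cx", "cy" (pixels), "view" (4x4, takes a point from world to camera coordinates). Camera axes: x right, y down, z forward; pixel columns grow to the right and rows downward; lengths in m; the calibration is good to about 2 mm. A picture is of the moment at which its call begins. There is no depth.
- ctrl.sign_off(): hands the job in, once; it reports no verdict.
The state is a dict: "time": time; "qpos": joint angles; "dq": joint speeds; "joint_efforts": joint torques, N m; "eef_pos": TCP position; "tcp_rot": TCP orientation; "contact_force": force on the tool from outside, world axes, zero at the start; "wrist_torque": the same for the moment, N m; "opening": opening from 0.0 (shut) to 1.0 (fully open).
Only numpy, scipy, OpenCV 4.12 (cv2) and the standard library are available. Lean on these libraries where they do the work, as an engineer would, in place of code of your own. Each camera call takes 0.05 s, during which the arm holds its last target. There are 200 camera calls.

## Working session

There is one attempt and no reset: what is moved stays moved. The work goes in short steps, Python scripts to look and compute and a tool call to move; the robot and the scene stay as the last step left them, time stands still between calls to the robot, and variables do not carry over. Pictures are saved under pics/ and viewed, on a budget of 10 in all, crops included, one or two more only if the job needs it, and the job is handed in when it is done.

Besides the shell and the picture viewer there is one more tool, called as name(argument=value, ...) on one line, values as JSON. step_arm: Moves the arm, as the interface text tells. Its arguments: {"type":"object","properties":{"gripper":{"type":"array"},"linear":{"type":"array"},"delta_rot":{"type":"array"},"grip_force":{"type":"number"}},"required":["gripper","linear","delta_rot"]}

```bash
ls; mkdir -p pics; python3 - <<'E'
from plant import ctrl
import cv2,numpy as np
s=ctrl.get_state();print({k:np.round(v,3).tolist() for k,v in s.items()},ctrl.hold_point_z)
for n in("top","side"):
    c=ctrl.read_camera(n);cv2.imwrite(f"pics/{n}0.png",c["frame"][:,:,::-1]);print(n,c["fx"],c["fy"],c["cx"],c["cy"],np.round(c["view"],4).tolist())
a,b=[cv2.imread(f"pics/{n}0.png") for n in("top","side")]
E
```

```text
pics
{'time': 0.0, 'qpos': [1.051, 0.287, 1.578, -0.0, 1.279, -0.15], 'dq': [0.001, -0.001, 0.001, 0.001, -0.002, -0.001], 'joint_efforts': [-0.001, -40.597, -29.263, -0.0, 0.006, 0.0], 'eef_pos': [0.244, 0.629, 0.23], 'tcp_rot': [0.825, 0.565, -0.001, 0.001], 'contact_force': [-0.558, -0.16, 0.302], 'wrist_torque': [-0.021, -0.01, -0.005], 'opening': 1.004} 0.0187
top 407.94828211500277 407.94828211500277 257.39467191278686 188.39190077733878 [[-0.0198, -0.9998, 0.0023, -0.0529], [-0.9824, 0.019, -0.1857, 0.5368], [0.1856, -0.0059, -0.9826, 1.3821], [0.0, 0.0, 0.0, 1.0]]
side 457.06114414206024 457.06114414206024 254.09781368374237 189.87216705874206 [[0.6964, -0.7173, 0.0205, -0.4386], [-0.4184, -0.4291, -0.8005, 0.2827], [0.583, 0.5489, -0.599, 1.4489], [0.0, 0.0, 0.0, 1.0]]
```

View pics/top0.png

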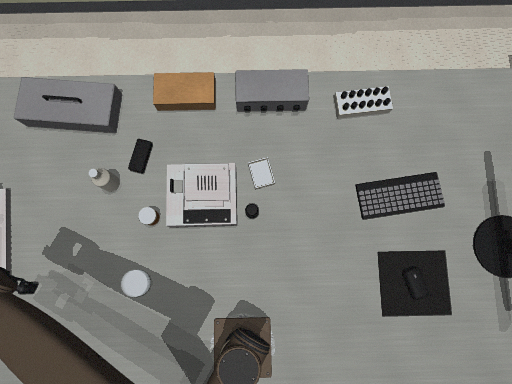

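View pics/side0.png

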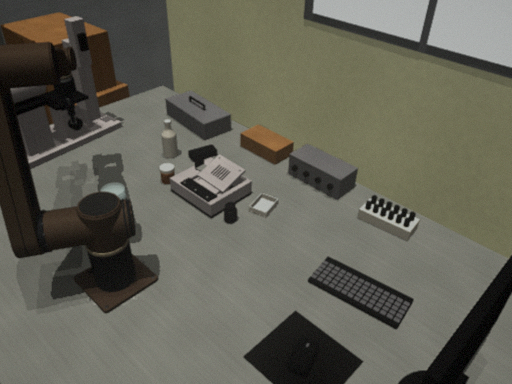

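The top view shows the unit at about columns 166–237, rows 163–227, with the ledge black at the near side and the latch at (176,186). The jar is at (148,215) and the lens at (252,211). I'll enlarge both views.

```bash
python3 - <<'E'
import cv2,numpy as np
a=cv2.imread("pics/top0.png")[155:235,135:270];b=cv2.imread("pics/side0.png")[145:220,155:260]
a=cv2.resize(a,(675,400),interpolation=cv2.INTER_CUBIC)
cv2.imwrite("pics/cr0.png",cv2.resize(a,None,fx=1.185,fy=1.185))
E
```

```text
(no output)
```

View pics/cr0.png

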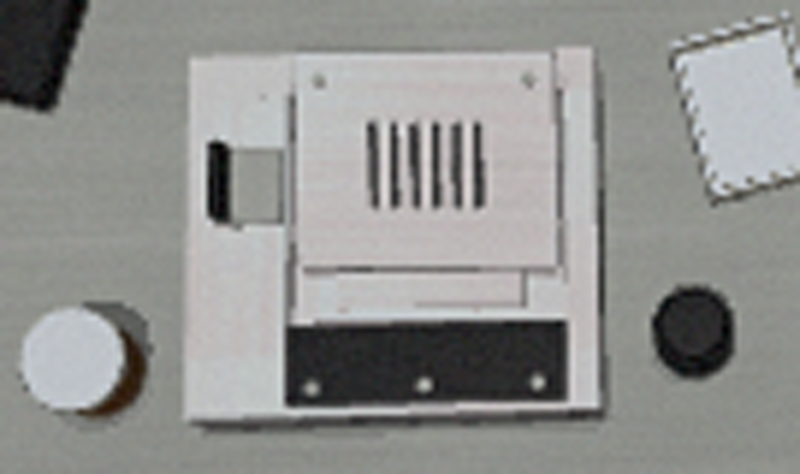

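The crop (5.93x, origin (135,155)) shows: deck corners (190,58), (593,47), (184,415), (603,408); ledge free edge (286,322)–(567,320); latch tab about (218,182). I'll fit the unit's pose to these.

```bash
cat > h.py <<'E'
import numpy as np,cv2
from plant import ctrl
from scipy.optimize import least_squares
from scipy.spatial.transform import Rotation as R
def proj(c,P):
    P=np.atleast_2d(P);V=np.array(c["view"]);q=P@V[:3,:3].T+V[:3,3]
    return np.c_[c["fx"]*q[:,0]/q[:,2]+c["cx"],c["fy"]*q[:,1]/q[:,2]+c["cy"]]
def w(p,U):  # unit->world
    U=np.atleast_2d(U);c,s=np.cos(p[2]),np.sin(p[2])
    return np.c_[p[0]+c*U[:,0]-s*U[:,1],p[1]+s*U[:,0]+c*U[:,1],U[:,2]]
def cut(c,P,half,name,size=600):
    (u,v),=proj(c,P);M=np.array([[size/2/half,0,size/2-u*size/2/half],[0,size/2/half,size/2-v*size/2/half]])
    cv2.imwrite(name,cv2.warpAffine(c["frame"][:,:,::-1].copy(),M,(size,size),flags=cv2.INTER_CUBIC));return u,v,size/2/half
E
python3 - <<'E'
from h import *
c=ctrl.read_camera("top")
U=np.array([[105,140,64],[105,-100,64],[-110,140,64],[-110,-100,64],[-59,81,72],[-59,-81,72]])/1e3
m=np.array([[190,58],[593,47],[184,415],[603,408],[286,322],[567,320]])/5.926+[135,155]
f=lambda p:(proj(c,w(p,U))-m).ravel()
r=least_squares(f,[.6,.1,0],loss="soft_l1");print(r.x,np.degrees(r.x[2]),f(r.x).round(1))
p=r.x;np.save("p.npy",p)
for n,q in dict(ledge=[-59,0,72],end=[65,0,120],tab=[25,110,83]).items():print(n,w(p,np.array(q)/1e3),((proj(c,w(p,np.array(q)/1e3))-[135,155])*5.926).round())
# tab centre pixel (218,182) z~90 -> unit y
from scipy.optimize import fsolve
def at(px,z):
    return fsolve(lambda q:((proj(c,w(p,[q[0],q[1],z]))-[135,155])*5.926-px).ravel(),[0,0])
print("tab top",at([218,182],.096),"outer",at([208,182],.096),"jar",at([75,358],.068),"lens",at([692,332],.07),"brick",at([55,105],.034))
print("cover end",at([297,55],.12),at([553,55],.12),"body front",at([305,268],.07),at([555,268],.07))
E
```

```text
[0.5209584  0.11144152 0.00517747] 0.29664737232459315 [ 0.1 -0.4  0.4 -0.2  0.1  0.4 -0.3 -0.1 -0.1  0.6 -0.2 -0.2]
ledge [[0.46195919 0.11113605 0.072     ]] [[426. 322.]]
end [[0.58595753 0.11177805 0.12      ]] [[415.  94.]]
tab [[0.54538855 0.22156948 0.083     ]] [[233. 180.]]
tab top [0.0216094  0.11613259] outer [0.02174987 0.12186565] jar [-0.07438132  0.20298621] lens [-0.06830591 -0.15358212] brick [0.08385055 0.22788149]
cover end [0.08941185 0.06726449] [ 0.08586038 -0.07842129] body front [-0.02533703  0.07029473] [-0.02890535 -0.07485122]
```

Unit at world (0.521, 0.111), yaw 0.3°, residuals under 0.6 px. The cover end is at about unit x 90, which matches the sizes given. I'll move beyond the far end with the fingers shut.

step_arm(gripper=[1,1,1,1,1,1,1,1,1,1,1,1,1,1], linear=[[-0.028,0.048,0],[-0.056,0.096,0],[-0.084,0.144,0],[-0.112,0.192,0],[-0.14,0.24,0],[-0.168,0.288,0],[-0.196,0.336,0],[-0.224,0.384,0],[-0.252,0.432,0],[-0.28,0.48,0],[-0.308,0.528,0],[-0.336,0.577,0],[-0.336,0.577,0],[-0.336,0.577,0]], delta_rot=[[0,0,-2],[0,0,-4],[0,0,-6],[0,0,-8],[0,0,-10],[0,0,-12],[0,0,-14],[0,0,-16],[0,0,-18],[0,0,-20],[0,0,-21.2],[0,0,-21.2],[0,0,-21.2],[0,0,-21.2]], grip_force=40)

```text
time: 1.9
eef_pos: [0.66, 0.1077, 0.2306]
tcp_rot: [0.707, 0.707, -0.0, -0.001]
contact_force: [-0.2, 0.2, -0.1]
opening: -0.002
```

step_arm(gripper=[1,1,1,1,1], linear=[[0,0,0.05],[0,0,0.1],[0,0,0.145],[0,0,0.145],[0,-0.015,0.145]], delta_rot=[[0,0,0],[0,0,0],[0,0,0],[0,0,0],[0,0,0]])

```text
time: 2.52
eef_pos: [0.6465, 0.1087, 0.0884]
tcp_rot: [0.707, 0.708, 0.001, 0.001]
contact_force: [-0.4, -0.5, 0.3]
opening: -0.004
```

```bash
python3 - <<'E'
from h import *
p=np.load("p.npy")
P=w(p,[.03,0,.09])
a=ctrl.read_camera("top");b=ctrl.read_camera("side")
print(cut(a,P,38,"pics/a.png",400),cut(b,P,45,"pics/b.png",400),ctrl.get_state()["eef_pos"])
cv2.imwrite("pics/ab1.png",np.hstack([cv2.imread("pics/a.png"),cv2.imread("pics/b.png")]))
E
```

```text
(np.float64(206.1711631459566), np.float64(182.82625026817183), 5.2631578947368425) (np.float64(219.86234176717042), np.float64(172.44819037541532), 4.444444444444445) [0.6456399  0.10870779 0.08899729]
```

View pics/ab1.png

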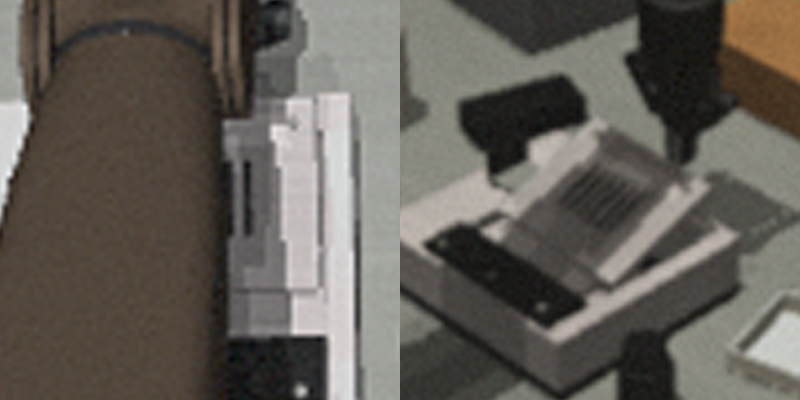

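The side view (right half) shows the finger at (682,150) standing just behind the cover's raised end. The arm hides most of the top view. Now pushing towards −x.

step_arm(gripper=[1,1,1,1,1,1,1], linear=[[0,-0.005,0.002],[0,-0.01,0.003],[0,-0.015,0.003],[0,-0.019,0.003],[0,-0.023,0.003],[0,-0.027,0.003],[0,-0.027,0.003]], delta_rot=[[0,0,0],[0,0,0],[0,0,0],[0,0,0],[0,0,0],[0,0,0],[0,0,0]])

```text
time: 3.5
eef_pos: [0.6181, 0.1075, 0.0833]
tcp_rot: [0.707, 0.707, -0.0, -0.0]
contact_force: [-0.9, 0.8, 0.6]
opening: 0.001
```

step_arm(gripper=[1,1,1,1,1], linear=[[0,-0.003,0],[0,-0.006,0],[0,-0.009,0],[0,-0.011,0],[0,-0.011,0]], delta_rot=[[0,0,0],[0,0,0],[0,0,0],[0,0,0],[0,0,0]])

```text
time: 4.12
eef_pos: [0.6072, 0.1075, 0.0833]
tcp_rot: [0.707, 0.707, -0.0, -0.0]
contact_force: [-0.4, -1.2, -0.4]
opening: -0.003
```

```bash
python3 - <<'E'
from h import *
p=np.load("p.npy")
P=w(p,[.0,0,.09])
b=ctrl.read_camera("side");c=ctrl.read_camera("wrist")
print(cut(b,P,45,"pics/b.png",400),ctrl.get_state()["eef_pos"])
cv2.imwrite("pics/ab2.png",np.hstack([cv2.resize(c["frame"][:,:,::-1],(400,300)),cv2.imread("pics/b.png")[50:350]]))
E
```

```text
(np.float64(214.12340703915172), np.float64(175.551451041237), 4.444444444444445) [0.60730818 0.10754671 0.08337771]
```

View pics/ab2.png

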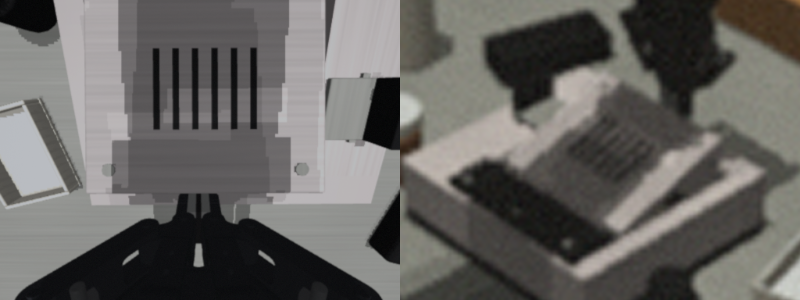

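The wrist view (left half) shows the fingers at the cover's end edge, row 192 of 300. The side view shows the lip near or under the ledge. I'll convert the edge row into a lip position.

```bash
cat >> h.py <<'E'
from scipy.optimize import brentq
def tilt(t): return brentq(lambda a:(.045-t)*np.sin(a)-.03*np.cos(a)-.006,0,1)
def end(t,y=0,l=.150,h=.012):
    a=tilt(t);return [t+l*np.cos(a)-h*np.sin(a),y,.05+l*np.sin(a)+h*np.cos(a)]
E
python3 - <<'E'
from h import *
p=np.load("p.npy");c=ctrl.read_camera("wrist")
for t in(-.075,-.071,-.065,-.06,-.055,-.05,-.043):
    e=end(t,-.004);b=end(t,-.004,h=0);print(t,np.degrees(tilt(t)).round(1),np.round(e,4),"top",proj(c,w(p,[end(t,-.075),e,end(t,.075)])).round(1).tolist(),"botedge worldx",w(p,b)[0,0].round(4))
print("deck corner",proj(c,w(p,[.105,-.1,.064])).round(),"farwall",proj(c,w(p,[.079,-.081,.064])).round())
g=cv2.cvtColor(c["frame"],cv2.COLOR_RGB2GRAY)
for col in(130,160,190,320,350,400):print(col,g[225:275,col].tolist())
E
```

```text
-0.075 16.8 [ 0.0651 -0.004   0.1049] top [[111.5, 235.8], [256.2, 235.2], [417.3, 234.5]] botedge worldx 0.5896
-0.071 17.4 [ 0.0686 -0.004   0.1062] top [[111.3, 243.4], [256.2, 242.8], [417.6, 242.1]] botedge worldx 0.5931
-0.065 18.3 [ 0.0737 -0.004   0.1084] top [[110.9, 254.9], [256.3, 254.3], [418.2, 253.6]] botedge worldx 0.5984
-0.06 19.1 [ 0.0778 -0.004   0.1104] top [[110.3, 264.5], [256.3, 263.9], [419.0, 263.3]] botedge worldx 0.6027
-0.055 20.0 [ 0.0819 -0.004   0.1126] top [[109.5, 274.3], [256.4, 273.7], [420.0, 273.0]] botedge worldx 0.6069
-0.05 21.0 [ 0.0858 -0.004   0.1149] top [[108.4, 284.1], [256.5, 283.5], [421.3, 282.9]] botedge worldx 0.611
-0.043 22.5 [ 0.091  -0.004   0.1185] top [[106.4, 298.2], [256.5, 297.6], [423.7, 296.9]] botedge worldx 0.6165
deck corner [[114. 262.]] farwall [[137. 227.]]
130 [173, 174, 174, 173, 172, 171, 172, 173, 173, 174, 173, 174, 174, 174, 174, 174, 174, 175, 178, 178, 174, 165, 153, 163, 178, 179, 179, 179, 179, 179, 179, 179, 179, 179, 179, 179, 178, 165, 147, 143, 145, 146, 146, 146, 145, 144, 144, 145, 146, 146]
160 [112,
[... 513 characters left out ...]
91, 91, 91, 92, 93, 93, 93, 92, 93, 93, 92, 89, 86, 94, 103, 104, 104, 104, 105, 117, 126, 127, 127, 127, 126, 126, 123, 116, 124, 136, 136, 137, 137, 137, 137, 137, 135, 134, 137, 143, 147]
350 [108, 107, 105, 105, 105, 105, 105, 105, 104, 104, 105, 105, 107, 107, 108, 108, 108, 108, 108, 106, 104, 120, 151, 165, 166, 166, 160, 155, 154, 160, 165, 165, 166, 175, 181, 178, 163, 150, 149, 149, 149, 149, 148, 148, 147, 147, 146, 148, 150, 149]
400 [172, 171, 170, 169, 169, 171, 172, 170, 169, 169, 169, 170, 171, 172, 172, 173, 173, 173, 172, 168, 160, 159, 173, 182, 183, 183, 184, 183, 183, 183, 183, 183, 183, 183, 182, 172, 154, 147, 148, 149, 149, 148, 146, 145, 147, 147, 147, 148, 150, 149]
```

The edge is at row 246–247, so the lip tip is at about x −69 with about 6 mm to the wall. The deck edge lands at its predicted row 262. I'll push on with small steps.

step_arm(gripper=[1,1,1,1], linear=[[0,-0.002,0],[0,-0.004,0],[0,-0.004,0],[0,-0.004,0]], delta_rot=[[0,0,0],[0,0,0],[0,0,0],[0,0,0]])

```text
time: 4.78
eef_pos: [0.6033, 0.1075, 0.0833]
tcp_rot: [0.707, 0.707, -0.0, -0.0]
contact_force: [0.3, 0.1, -0.9]
opening: 0.001
```

step_arm(gripper=[1,1,1], linear=[[0,-0.001,0],[0,-0.001,0],[0,-0.001,0]], delta_rot=[[0,0,0],[0,0,0],[0,0,0]])

```text
time: 5.15
eef_pos: [0.6026, 0.1075, 0.0834]
tcp_rot: [0.707, 0.707, 0.0, 0.0]
contact_force: [1.5, 0.2, -0.4]
opening: -0.0
```

```bash
cat > edge.py <<'E'
from h import *
p=np.load("p.npy");c=ctrl.read_camera("wrist");s=ctrl.get_state();print(s["eef_pos"],s["contact_force"])
for t in(-.075,-.073,-.071,-.068):print(t,proj(c,w(p,[end(t,-.075),end(t,.075)])).round(1).tolist())
print("deck",proj(c,w(p,[.105,-.1,.064])).round(),"farwall",proj(c,w(p,[.079,-.081,.064])).round())
g=cv2.cvtColor(c["frame"],cv2.COLOR_RGB2GRAY)
for col in(130,160,190,320,350,400):print(col,g[225:275,col].tolist())
E
python3 edge.py
```

```text
[0.60253937 0.10750305 0.08330722] [ 0.683966   -0.498259    0.35990819]
-0.075 [[113.1, 244.5], [415.6, 243.2]]
-0.073 [[113.0, 248.2], [415.7, 247.0]]
-0.071 [[112.9, 252.0], [415.8, 250.8]]
-0.068 [[112.7, 257.7], [416.1, 256.5]]
deck [[115. 268.]] farwall [[138. 233.]]
130 [173, 174, 173, 172, 171, 172, 172, 172, 173, 174, 173, 173, 173, 173, 173, 173, 175, 177, 177, 174, 165, 153, 164, 178, 179, 179, 179, 178, 179, 178, 179, 179, 179, 178, 179, 178, 179, 179, 179, 179, 178, 178, 177, 163, 146, 145, 145, 145, 145, 144]
160 [112, 112, 112, 110, 110, 110, 111, 111, 112, 112, 112, 112, 112, 111, 101, 91, 91, 92, 92, 91, 92, 124, 155, 166, 167, 167, 167, 167, 167, 167, 167, 166, 166, 167, 166, 167, 166, 167, 166, 166, 166, 166, 165, 155, 144, 145, 147, 146, 146, 145]
190 [91, 91, 89, 88, 88, 88, 89, 89, 88, 89, 90, 91, 90, 90, 90, 90, 90, 92, 92, 90, 87, 91, 101, 107, 108, 108, 107, 108, 108, 108, 108, 107, 107, 108, 107, 107, 108, 107, 108, 108, 107, 108, 115, 132, 143, 147, 149, 149, 149, 147]
320 [92, 92, 90, 90, 91, 90, 91, 90, 90, 90, 91, 91, 92, 93, 93, 93, 93, 93, 92, 88, 86, 94, 102, 104, 103, 104, 104, 103, 105, 117, 126, 126, 127, 126, 126, 126, 126, 126, 126, 126, 126, 127, 132, 136, 137, 137, 137, 137, 142, 145]
350 [107, 105, 104, 104, 105, 105, 105, 103, 104, 104, 105, 107, 108, 107, 107, 107, 108, 108, 105, 104, 119, 149, 165, 166, 166, 165, 160, 154, 154, 159, 165, 165, 165, 165, 174, 181, 182, 182, 183, 183, 183, 178, 163, 150, 149, 148, 147, 147, 147, 146]
400 [171, 170, 168, 169, 170, 171, 170, 169, 169, 168, 170, 171, 172, 172, 172, 173, 173, 172, 167, 159, 148, 165, 181, 183, 183, 182, 183, 183, 182, 182, 183, 182, 183, 182, 182, 183, 182, 183, 183, 182, 182, 174, 158, 149, 149, 148, 146, 144, 146, 145]
```

Lip at about x −74. One more gentle nudge will confirm the stop by force.

step_arm(gripper=[1,1,1,1], linear=[[0,-0.001,0],[0,-0.002,0],[0,-0.002,0],[0,-0.002,0]], delta_rot=[[0,0,0],[0,0,0],[0,0,0],[0,0,0]])

```text
time: 5.7
eef_pos: [0.602, 0.1076, 0.0843]
tcp_rot: [0.707, 0.707, 0.002, 0.001]
contact_force: [5.1, 0.9, -0.3]
opening: -0.001
```

Force rose to 5 N with no further motion, so the lip is against the wall. Backing off, raising and going over the raised end.

step_arm(gripper=[1,1,1,1,1,1,1,1], linear=[[0,0.01,0],[0,0.02,0],[0,0.02,-0.03],[0,0.02,-0.05],[0,-0.005,-0.05],[0,-0.027,-0.05],[0,-0.027,-0.035],[0,-0.027,-0.025]], delta_rot=[[0,0,0],[0,0,0],[0,0,0],[0,0,0],[0,0,0],[0,0,0],[0,0,0],[0,0,0]])

```text
time: 6.7
eef_pos: [0.5735, 0.1075, 0.1072]
tcp_rot: [0.707, 0.707, -0.0, -0.0]
contact_force: [0.0, 0.7, -0.4]
opening: 0.001
```

```bash
python3 - <<'E'
from h import *
p=np.load("p.npy")
s=ctrl.get_state();print(s["eef_pos"],s["contact_force"])
P=w(p,[.0,0,.09])
b=ctrl.read_camera("side");c=ctrl.read_camera("wrist")
cut(b,P,45,"pics/b.png",400)
for t in(-.075,-.073,-.071,-.068):print(t,proj(c,w(p,[end(t,-.075),end(t,.075)])).round(1).tolist())
cv2.imwrite("pics/ab3.png",np.hstack([cv2.resize(c["frame"][:,:,::-1],(400,300)),cv2.imread("pics/b.png")[50:350]]))
E
```

```text
[0.57349767 0.10745591 0.10716649] [ 0.02394076  0.66556518 -0.4098848 ]
-0.075 [[138.9, 271.1], [386.3, 270.0]]
-0.073 [[138.8, 274.2], [386.4, 273.1]]
-0.071 [[138.7, 277.3], [386.5, 276.2]]
-0.068 [[138.6, 282.0], [386.7, 280.9]]
```

View pics/ab3.png

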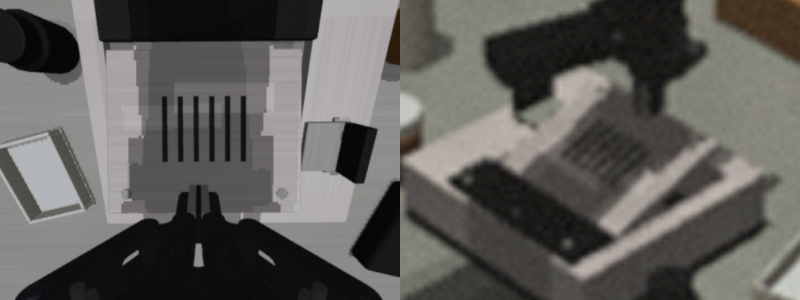

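The wrist view shows the body's front running under the black ledge at row 40. The free-end edge is at row 212 (271 full scale), matching lip x −75, with the bar still up. Pressing down.

step_arm(gripper=[1,1,1,1,1,1,1,1,1], linear=[[0,0,0.005],[0,0,0.01],[0,0,0.015],[0,0,0.02],[0,0,0.025],[0,0,0.03],[0,0,0.035],[0,0,0.039],[0,0,0.039]], delta_rot=[[0,0,0],[0,0,0],[0,0,0],[0,0,0],[0,0,0],[0,0,0],[0,0,0],[0,0,0],[0,0,0]])

```text
time: 7.92
eef_pos: [0.5723, 0.1075, 0.0682]
tcp_rot: [0.707, 0.707, -0.001, -0.001]
contact_force: [0.5, 0.0, 1.1]
opening: 0.0
```

step_arm(gripper=[1,1,1,1,1], linear=[[0,0,0.002],[0,0,0.004],[0,0,0.006],[0,0,0.007],[0,0,0.007]], delta_rot=[[0,0,0],[0,0,0],[0,0,0],[0,0,0],[0,0,0]])

```text
time: 8.55
eef_pos: [0.5733, 0.1076, 0.0621]
tcp_rot: [0.707, 0.707, -0.0, -0.0]
contact_force: [-2.3, -0.6, 1.2]
opening: 0.003
```

step_arm(gripper=[1,1,1,1], linear=[[0,0,0.001],[0,0,0.002],[0,0,0.003],[0,0,0.003]], delta_rot=[[0,0,0],[0,0,0],[0,0,0],[0,0,0]])

```text
time: 9.05
eef_pos: [0.5734, 0.1076, 0.062]
tcp_rot: [0.707, 0.707, -0.001, -0.001]
contact_force: [-8.3, -0.8, 15.8]
opening: -0.0
```

```bash
python3 - <<'E'
from h import *
p=np.load("p.npy")
s=ctrl.get_state();print(s["eef_pos"],s["contact_force"])
P=w(p,[.0,0,.07])
b=ctrl.read_camera("side");c=ctrl.read_camera("wrist")
cut(b,P,45,"pics/b.png",400)
cv2.imwrite("pics/ab4.png",np.hstack([cv2.resize(c["frame"][:,:,::-1],(400,300)),cv2.imread("pics/b.png")[50:350]]))
E
```

```text
[0.57337333 0.10756252 0.06200414] [-8.34311342 -0.75233508 15.83741491]
```

View pics/ab4.png

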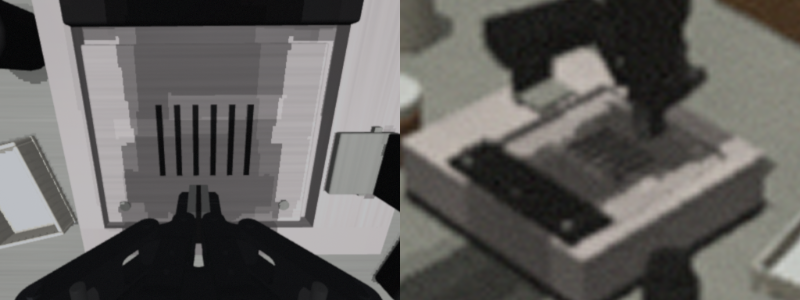

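The wrist view shows the cover flat in the well with an even gap all round. The tip stalled at z 62.0 mm with 16 N, which is flush height. Now going over to the outer side of the latch.

step_arm(gripper=[1,1,1,1,1,1,1,1,1,1], linear=[[0,0,-0.02],[0,0,-0.075],[0.03,-0.01,-0.075],[0.08,-0.028,-0.075],[0.13,-0.028,-0.075],[0.158,-0.028,-0.075],[0.158,-0.028,-0.06],[0.158,-0.028,-0.035],[0.158,-0.028,-0.02],[0.158,-0.028,-0.02]], delta_rot=[[0,0,0],[0,0,0],[0,0,0],[0,0,0],[0,0,0],[0,0,0],[0,0,0],[0,0,0],[0,0,0],[0,0,0]])

```text
time: 10.4
eef_pos: [0.5443, 0.2643, 0.0773]
tcp_rot: [0.707, 0.707, -0.002, -0.001]
contact_force: [-0.1, -0.4, -0.3]
opening: 0.003
```

```bash
python3 - <<'E'
from h import *
p=np.load("p.npy")
s=ctrl.get_state();print(s["eef_pos"],s["contact_force"])
c=ctrl.read_camera("wrist")
print("tabtop outer",proj(c,w(p,[[.003,.122,.096],[.047,.122,.096]])).round(),"tcp",proj(c,s["eef_pos"]).round())
cv2.imwrite("pics/w5.png",c["frame"][:,:,::-1])
E
```

```text
[0.54433243 0.26434187 0.07727309] [-0.13108372 -0.43119672 -0.31289992]
tabtop outer [[194. 233.]
 [200. 306.]] tcp [[255. 251.]]
```

View pics/w5.png

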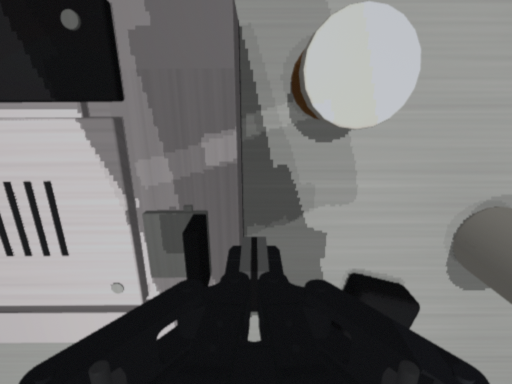

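The tab (black) is at columns 184–209, rows 215–285, with the fingers at column 255 clear on its outer side. Pushing towards −y.

step_arm(gripper=[1,1,1,1,1,1,1,1,1], linear=[[-0.01,0,0],[-0.017,0,0],[-0.022,0,0],[-0.027,0,0],[-0.032,0,0],[-0.037,0,0],[-0.042,0,0],[-0.046,0,0],[-0.046,0,0]], delta_rot=[[0,0,0],[0,0,0],[0,0,0],[0,0,0],[0,0,0],[0,0,0],[0,0,0],[0,0,0],[0,0,0]])

```text
time: 11.58
eef_pos: [0.5457, 0.2258, 0.0799]
tcp_rot: [0.708, 0.706, 0.006, -0.004]
contact_force: [1.2, 22.2, -1.1]
opening: -0.002
```

step_arm(gripper=[1,1,1,1], linear=[[-0.001,0,0],[-0.002,0,0],[-0.003,0,0],[-0.003,0,0]], delta_rot=[[0,0,0],[0,0,0],[0,0,0],[0,0,0]])

```text
time: 12.08
eef_pos: [0.5457, 0.2255, 0.0801]
tcp_rot: [0.709, 0.706, 0.008, -0.005]
contact_force: [2.4, 30.4, -2.6]
opening: 0.005
```

Stalled at y 0.2255 with 30 N, which is either the end stop or a block. Backing off to look.

step_arm(gripper=[1,1,1,1,1,1], linear=[[0.01,0,0],[0.03,0,0],[0.045,0,0],[0.045,0,-0.04],[0.045,0,-0.08],[0.045,0,-0.08]], delta_rot=[[0,0,0],[0,0,0],[0,0,0],[0,0,0],[0,0,0],[0,0,0]])

```text
time: 12.82
eef_pos: [0.548, 0.2623, 0.1637]
tcp_rot: [0.707, 0.707, 0.003, 0.002]
contact_force: [-0.7, -0.5, 0.3]
opening: -0.0
```

```bash
python3 - <<'E'
from h import *
p=np.load("p.npy")
c=ctrl.read_camera("wrist");b=ctrl.read_camera("side");t=ctrl.read_camera("top")
for d in(0,.02,.026):print(d,"tabtop",proj(c,w(p,[[.003,.122-d,.096],[.003,.114-d,.096],[.047,.122-d,.096]])).round().tolist())
print("plate inner edge if y=.0 ... ",[(y,proj(c,w(p,[[.003,y,.070],[.047,y,.07]])).round().tolist()) for y in(.06,.065,.07,.075,.08,.09)])
print("cover edge/well",proj(c,w(p,[[.0,.071,.062],[0,.081,.064]])).round())
cut(b,w(p,[.0,0.03,.07]),45,"pics/b.png",384);cut(t,w(p,[0,.02,.07]),42,"pics/t.png",400)
cv2.imwrite("pics/w6.png",np.hstack([c["frame"][:,:300,::-1],cv2.imread("pics/b.png")]))
E
```

```text
0 tabtop [[218.0, 180.0], [208.0, 180.0], [221.0, 231.0]]
0.02 tabtop [[193.0, 180.0], [183.0, 180.0], [197.0, 231.0]]
0.026 tabtop [[186.0, 180.0], [175.0, 180.0], [190.0, 231.0]]
plate inner edge if y=.0 ...  [(0.06, [[152.0, 173.0], [157.0, 219.0]]), (0.065, [[157.0, 173.0], [163.0, 219.0]]), (0.07, [[163.0, 173.0], [168.0, 219.0]]), (0.075, [[169.0, 173.0], [173.0, 219.0]]), (0.08, [[174.0, 173.0], [179.0, 219.0]]), (0.09, [[186.0, 173.0], [190.0, 218.0]])]
cover edge/well [[166. 167.]
 [177. 168.]]
```

View pics/w6.png

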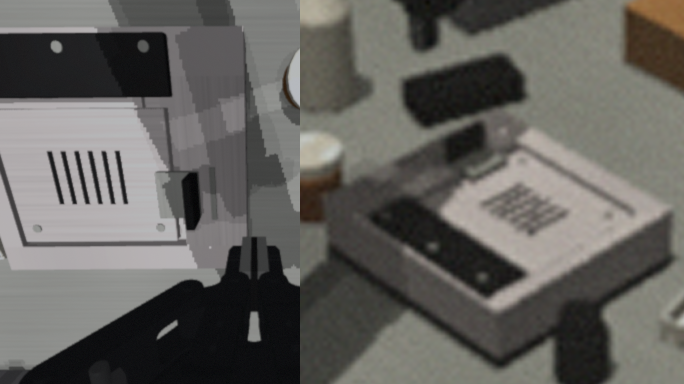

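The plate now overlaps the cover's edge (inner edge at column 156, tab 183–200), and the cover is flat. I'll measure the travel by comparing the plate's inner edge before and after.

```bash
python3 - <<'E'
from h import *
from scipy.optimize import fsolve
p=np.load("p.npy");c=ctrl.read_camera("wrist");t=ctrl.read_camera("top")
at=lambda k,px,z:fsolve(lambda q:(proj(k,w(p,[q[0],q[1],z]))-px).ravel(),[0.02,.1])
print("open inner",at(t,np.array([281,185])/5.926+[135,155],.07),"tab outer",at(t,np.array([208,182])/5.926+[135,155],.096))
for r in(195,205):print("wrist",r,c["frame"][r,145:212].mean(1).astype(int).tolist())
print("now inner",at(c,[156,195],.07))
I=cv2.imread("pics/top0.png");r=187
print("top0",I[r,165:190].mean(1).astype(int).tolist());print("now ",t["frame"][r,165:190].mean(1).astype(int).tolist())
print("tab outer px->y",[(u,at(c,[u,195],.096)[1].round(4)) for u in(184,188,192)],[(u,at(t,[u,187],.096)[1].round(4)) for u in(170,175,178)])
E
```

```text
open inner [0.02414374 0.08467564] tab outer [0.02174987 0.12186565]
wrist 195 [182, 183, 182, 182, 182, 182, 182, 182, 182, 182, 181, 162, 149, 147, 148, 148, 144, 139, 125, 117, 100, 90, 89, 89, 88, 88, 87, 86, 88, 87, 87, 87, 88, 88, 87, 88, 86, 55, 23, 16, 15, 15, 9, 10, 12, 8, 9, 11, 7, 6, 8, 6, 8, 18, 45, 69, 85, 90, 90, 89, 88, 89, 88, 89, 88, 82, 72]
wrist 205 [183, 183, 183, 183, 183, 183, 183, 183, 183, 183, 183, 181, 157, 147, 146, 147, 147, 146, 144, 145, 145, 129, 118, 99, 89, 87, 85, 86, 86, 87, 87, 86, 86, 88, 87, 88, 88, 86, 52, 23, 16, 15, 16, 13, 12, 9, 10, 9, 8, 8, 8, 9, 7, 9, 26, 49, 80, 88, 94, 109, 115, 114, 114, 114, 114, 112, 99]
now inner [0.01762542 0.06218843]
top0 [139, 158, 192, 191, 195, 29, 34, 1, 58, 153, 150, 149, 150, 148, 149, 154, 151, 120, 162, 124, 189, 190, 186, 187, 187]
now  [72, 91, 95, 96, 94, 93, 98, 100, 97, 97, 74, 98, 16, 29, 17, 48, 97, 97, 95, 95, 93, 99, 154, 167, 104]
tab outer px->y [(184, np.float64(0.0939)), (188, np.float64(0.0971)), (192, np.float64(0.1002))] [(170, np.float64(0.1221)), (175, np.float64(0.1052)), (178, np.float64(0.095))]
```

```bash
python3 - <<'E'
from h import *
from scipy.optimize import fsolve
p=np.load("p.npy");c=ctrl.read_camera("wrist");t=ctrl.read_camera("top")
A=cv2.imread("pics/top0.png").mean(2);B=t["frame"].mean(2)
for r in range(178,195):print(r,A[r,167:186].astype(int).tolist(),B[r,167:186].astype(int).tolist())
print("deck edge/well/ledge pred",proj(c,w(p,[[0.022,.14,.064],[.022,.081,.064],[-.059,.081,.072],[-.03,.140,.064],[-.03,.081,.064]])).round(1).tolist())
g=c["frame"].mean(2)
print("r190",g[190,236:256].astype(int).tolist(),"r137",g[137,165:190].astype(int).tolist(),g[137,236:256].astype(int).tolist(),"ledge r60",g[60,155:185].astype(int).tolist())
E
```

```text
178 [193, 193, 196, 187, 147, 195, 194, 194, 193, 198, 194, 193, 195, 193, 195, 195, 155, 93, 197] [29, 31, 31, 34, 69, 147, 146, 137, 137, 140, 101, 96, 96, 128, 126, 124, 110, 95, 124]
179 [194, 193, 189, 55, 15, 32, 136, 194, 181, 192, 193, 191, 192, 193, 192, 194, 160, 129, 197] [21, 17, 28, 38, 94, 144, 141, 119, 115, 123, 21, 23, 26, 98, 129, 126, 109, 97, 120]
180 [193, 194, 194, 65, 25, 15, 51, 136, 148, 138, 139, 137, 141, 143, 143, 135, 159, 126, 195] [23, 36, 68, 86, 128, 127, 123, 105, 96, 104, 20, 16, 15, 47, 102, 104, 104, 121, 108]
181 [193, 189, 197, 60, 32, 3, 50, 155, 153, 148, 147, 148, 148, 147, 146, 116, 163, 126, 196] [70, 102, 101, 98, 99, 127, 125, 106, 95, 112, 34, 22, 14, 45, 99, 91, 90, 91, 100]
182 [190, 194, 195, 43, 33, 8, 51, 151, 154, 149, 148, 146, 151, 148, 150, 122, 161, 126, 194] [96, 95, 95, 95, 99, 125, 126, 105, 98, 129, 22, 27, 17, 46, 98, 93, 95, 93, 101]
183 [194, 194, 197, 44, 32, 14, 56, 156, 148, 149, 148, 148, 147, 149, 149, 126, 162, 128, 197] [96, 95, 98, 95, 99, 99, 124, 109, 98, 129, 18, 20, 14, 44, 97, 97, 97, 92, 93]
184 [195, 193, 
[... 1761 characters left out ...]
3, 196, 197, 194, 193, 192, 191, 193, 194, 190, 192, 195, 157, 149, 184] [92, 94, 94, 95, 94, 96, 94, 98, 96, 99, 98, 99, 122, 123, 123, 126, 108, 109, 125]
deck edge/well/ledge pred [[244.3, 198.0], [179.4, 198.2], [167.8, 104.2], [243.4, 139.9], [174.0, 140.2]]
r190 [90, 90, 88, 87, 85, 86, 87, 87, 86, 87, 87, 75, 59, 63, 68, 67, 67, 74, 76, 76] r137 [110, 87, 69, 66, 69, 96, 119, 125, 126, 126, 126, 126, 128, 130, 130, 130, 129, 128, 126, 125, 124, 122, 123, 125, 125] [104, 104, 102, 100, 95, 94, 94, 94, 94, 93, 83, 62, 62, 66, 66, 66, 66, 66, 65, 65] ledge r60 [17, 18, 18, 19, 20, 17, 17, 17, 18, 17, 16, 8, 9, 35, 82, 108, 116, 116, 116, 116, 117, 117, 116, 117, 115, 100, 93, 92, 92, 92]
```

The top view gives about 23.7 mm of travel (±1 to 2 mm), so it could be a little short of 26. I'll push again at a different height to see whether it goes further.

step_arm(gripper=[1,1,1,1,1,1,1,1,1,1], linear=[[0,-0.002,0.04],[0,-0.002,0.074],[0,-0.002,0.074],[-0.015,-0.002,0.074],[-0.025,-0.002,0.074],[-0.033,-0.002,0.074],[-0.038,-0.002,0.074],[-0.043,-0.002,0.074],[-0.048,-0.002,0.074],[-0.048,-0.002,0.074]], delta_rot=[[0,0,0],[0,0,0],[0,0,0],[0,0,0],[0,0,0],[0,0,0],[0,0,0],[0,0,0],[0,0,0],[0,0,0]])

```text
time: 14.42
eef_pos: [0.5443, 0.2237, 0.0873]
tcp_rot: [0.709, 0.705, 0.011, -0.006]
contact_force: [0.9, 31.7, -2.6]
opening: -0.002
```

step_arm(gripper=[1,1,1,1,1,1,1,1], linear=[[0.01,0,0],[0.03,0,0],[0.045,0,0],[0.045,0,-0.05],[0.06,0,-0.1],[0.1,-0.02,-0.15],[0.15,-0.06,-0.15],[0.2,-0.1,-0.15]], delta_rot=[[0,0,0],[0,0,0],[0,0,0],[0,0,0],[0,0,0],[0,0,0],[0,0,0],[0,0,0]])

```text
time: 15.42
eef_pos: [0.4469, 0.4101, 0.2369]
tcp_rot: [0.708, 0.707, 0.001, 0.0]
contact_force: [-0.2, 0.3, -0.3]
opening: 0.002
```

```bash
python3 - <<'E'
from h import *
p=np.load("p.npy");t=ctrl.read_camera("top");s=ctrl.read_camera("side");B=t["frame"].mean(2)
for r in(182,185,188):print(r,B[r,167:192].astype(int).tolist())
x=[cut(t,w(p,[0,.02,.07]),42,"pics/t.png",400),cut(s,w(p,[0,.03,.07]),42,"pics/b.png",400)];print(x)
cv2.imwrite("pics/f7.png",np.hstack([cv2.imread("pics/t.png"),cv2.imread("pics/b.png")]))
# side-camera tab shift, predicted vs open
I=cv2.imread("pics/side0.png").mean(2)
for d in(0,.02,.023,.026):print(d,proj(s,w(p,[[.003,.118-d,.096],[.047,.118-d,.096]])).round(1).tolist())
np.save("s.npy",s["frame"])
E
```

```text
182 [203, 203, 207, 202, 206, 207, 207, 183, 163, 214, 44, 33, 10, 59, 164, 161, 159, 158, 155, 159, 160, 157, 113, 211, 210]
185 [204, 201, 203, 200, 203, 205, 206, 180, 162, 212, 27, 34, 9, 54, 154, 164, 161, 157, 162, 157, 161, 158, 103, 217, 209]
188 [203, 203, 206, 201, 206, 206, 206, 180, 165, 211, 29, 36, 4, 56, 156, 164, 160, 160, 159, 161, 161, 161, 102, 211, 207]
[(np.float64(201.09387337555728), np.float64(192.6266727157888), 4.761904761904762), (np.float64(209.1246528776557), np.float64(176.59649461096976), 4.761904761904762)]
0 [[194.7, 161.9], [203.1, 157.7]]
0.02 [[198.0, 163.9], [206.4, 159.6]]
0.023 [[198.5, 164.2], [206.9, 159.9]]
0.026 [[199.0, 164.5], [207.4, 160.2]]
```

View pics/f7.png

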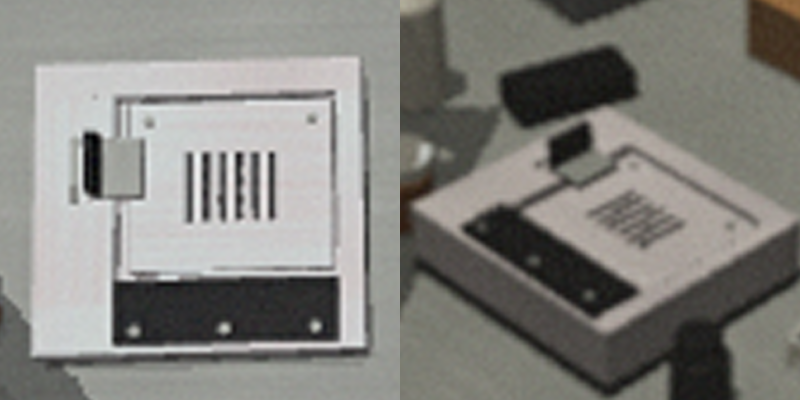

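The top view is unchanged from the first push: tab at the same column (177), same hard stop at 30 N. The cover is flat and flush, and the latch plate overlaps its edge. As a last check on travel, I'll measure the plate edge in the earlier close wrist picture (latch open) against the later one.

```bash
python3 - <<'E'
from h import *
from scipy.optimize import fsolve
p=np.load("p.npy");c=ctrl.read_camera("wrist");s=ctrl.get_state()
def T(q,x):M=np.eye(4);M[:3,:3]=R.from_quat(q).as_matrix();M[:3,3]=x;return M
X=np.linalg.inv(T(s["tcp_rot"],s["eef_pos"]))@np.linalg.inv(c["view"])
def cam(q,x):return dict(c,view=np.linalg.inv(T(q,x)@X))
k5=cam([.707,.707,-.002,-.001],[.54433,.26434,.07727]);k6=cam([.707,.707,.003,.002],[.548,.2623,.1637])
at=lambda k,px,z:fsolve(lambda q:(proj(k,w(p,[q[0],q[1],z]))-px).ravel(),[0.02,.1])
w5=cv2.imread("pics/w5.png").mean(2);w6=cv2.imread("pics/w6.png").mean(2)
for n,I,k,r in(("w5",w5,k5,235),("w5",w5,k5,255),("w6",w6,k6,190),("w6",w6,k6,200)):
    L=I[r,110:255].astype(int);e=np.where(abs(np.diff(L))>12)[0]+110
    print(n,r,[(int(u),int(L[u-110]),int(L[u-109]),at(k,[u+1,r],.064)[1].round(4),at(k,[u+1,r],.07)[1].round(4),at(k,[u+1,r],.096)[1].round(4)) for u in e])
E
```

```text
w5 235 [(130, 178, 157, np.float64(0.0764), np.float64(0.0793), np.float64(0.0921)), (131, 157, 111, np.float64(0.077), np.float64(0.0799), np.float64(0.0926)), (132, 111, 79, np.float64(0.0776), np.float64(0.0805), np.float64(0.0931)), (138, 72, 97, np.float64(0.0814), np.float64(0.0842), np.float64(0.0961)), (139, 97, 155, np.float64(0.082), np.float64(0.0848), np.float64(0.0966)), (140, 155, 183, np.float64(0.0827), np.float64(0.0854), np.float64(0.0971)), (142, 186, 158, np.float64(0.0839), np.float64(0.0866), np.float64(0.0981)), (143, 158, 127, np.float64(0.0846), np.float64(0.0872), np.float64(0.0986)), (144, 127, 102, np.float64(0.0852), np.float64(0.0878), np.float64(0.0991)), (160, 94, 81, np.float64(0.0953), np.float64(0.0975), np.float64(0.1072)), (181, 71, 46, np.float64(0.1085), np.float64(0.1103), np.float64(0.1177)), (182, 46, 21, np.float64(0.1092), np.float64(0.1109), np.float64(0.1182)), (206, 14, 34, np.float64(0.1243), np.float64(0.1254), np.float64(0.1303)), (207, 34, 53, np.float64(0.1249), np.float64(0.126), np.float64(0.1308)), (208, 53, 78, np.float64(0.1256
[... 4572 characters left out ...]
), np.float64(0.0832)), (182, 83, 50, np.float64(0.0859), np.float64(0.0875), np.float64(0.0945)), (183, 50, 21, np.float64(0.0868), np.float64(0.0884), np.float64(0.0953)), (198, 13, 40, np.float64(0.1009), np.float64(0.1021), np.float64(0.1075)), (199, 40, 64, np.float64(0.1018), np.float64(0.103), np.float64(0.1083)), (200, 64, 83, np.float64(0.1027), np.float64(0.1039), np.float64(0.1091)), (202, 91, 108, np.float64(0.1046), np.float64(0.1058), np.float64(0.1108)), (216, 87, 104, np.float64(0.1177), np.float64(0.1185), np.float64(0.1221)), (221, 114, 101, np.float64(0.1224), np.float64(0.1231), np.float64(0.1262)), (245, 86, 71, np.float64(0.1448), np.float64(0.145), np.float64(0.1457))]
```

Both cameras agree on 23.5 mm of travel, and known sizes in the same images check out (plate 38.5 mm, tab 7.7 mm). Either the latch began slightly in, or something stops it about 2.5 mm short. There is plenty of time, so I'll probe the cover's height near the latch and on the far side to rule out a proud cover.

step_arm(gripper=[1,1,1,1,1,1,1,1,1,1,1,1], linear=[[-0.05,0.02,0.02],[-0.1,0.04,0.06],[-0.15,0.06,0.1],[-0.2,0.08,0.1],[-0.259,0.099,0.1],[-0.259,0.099,0.14],[-0.259,0.099,0.168],[-0.259,0.099,0.174],[-0.259,0.099,0.176],[-0.259,0.099,0.177],[-0.259,0.099,0.177],[-0.259,0.099,0.177]], delta_rot=[[0,0,0],[0,0,0],[0,0,0],[0,0,0],[0,0,0],[0,0,0],[0,0,0],[0,0,0],[0,0,0],[0,0,0],[0,0,0],[0,0,0]])

```text
time: 17.08
eef_pos: [0.546, 0.1472, 0.062]
tcp_rot: [0.707, 0.707, -0.003, -0.0]
contact_force: [-11.4, -5.8, 20.6]
opening: -0.002
```

step_arm(gripper=[1,1,1,1,1,1,1,1], linear=[[0,0,-0.02],[-0.04,0,-0.02],[-0.085,0,-0.02],[-0.085,0,-0.01],[-0.085,0,-0.004],[-0.085,0,-0.001],[-0.085,0,0],[-0.085,0,0]], delta_rot=[[0,0,0],[0,0,0],[0,0,0],[0,0,0],[0,0,0],[0,0,0],[0,0,0],[0,0,0]])

```text
time: 18.08
eef_pos: [0.5463, 0.0645, 0.062]
tcp_rot: [0.706, 0.708, -0.002, -0.0]
contact_force: [-10.8, -4.7, 21.9]
opening: -0.003
```

The cover is at 62.0 mm on both sides, so it is flush and level and not blocking the latch. One last lower, firm push on the tab.

step_arm(gripper=[1,1,1,1,1,1,1,1,1,1,1,1,1,1,1,1,1], linear=[[0,0,-0.03],[0,0,-0.08],[0.05,0,-0.08],[0.1,0,-0.08],[0.15,0,-0.08],[0.199,0,-0.08],[0.199,0,-0.05],[0.199,0,-0.02],[0.199,0,-0.015],[0.185,0,-0.015],[0.175,0,-0.015],[0.168,0,-0.015],[0.162,0,-0.015],[0.157,0,-0.015],[0.153,0,-0.015],[0.15,0,-0.015],[0.15,0,-0.015]], delta_rot=[[0,0,0],[0,0,0],[0,0,0],[0,0,0],[0,0,0],[0,0,0],[0,0,0],[0,0,0],[0,0,0],[0,0,0],[0,0,0],[0,0,0],[0,0,0],[0,0,0],[0,0,0],[0,0,0],[0,0,0]])

```text
time: 20.2
eef_pos: [0.547, 0.2257, 0.075]
tcp_rot: [0.709, 0.705, 0.011, -0.006]
contact_force: [0.8, 35.5, -3.6]
opening: 0.001
```

step_arm(gripper=[1,1,1,1,1,1,1,1], linear=[[0.01,0,0],[0.03,0,0],[0.045,0,0],[0.045,0,-0.05],[0.06,0,-0.1],[0.1,-0.02,-0.15],[0.15,-0.06,-0.15],[0.2,-0.1,-0.15]], delta_rot=[[0,0,0],[0,0,0],[0,0,0],[0,0,0],[0,0,0],[0,0,0],[0,0,0],[0,0,0]])

```text
time: 21.2
eef_pos: [0.4498, 0.4113, 0.2249]
tcp_rot: [0.708, 0.707, 0.001, 0.0]
contact_force: [0.7, 0.2, 0.1]
opening: 0.003
```

```bash
python3 - <<'E'
from h import *
p=np.load("p.npy");t=ctrl.read_camera("top");B=t["frame"].mean(2)
for r in(182,185,188):print(r,B[r,167:192].astype(int).tolist())
s=ctrl.read_camera("side")
cut(t,w(p,[0,0,.07]),60,"pics/t.png",400);cut(s,w(p,[0,.03,.07]),60,"pics/b.png",400)
cv2.imwrite("pics/f8.png",np.hstack([cv2.imread("pics/t.png"),cv2.imread("pics/b.png")]))
E
```

```text
182 [207, 203, 208, 201, 205, 207, 205, 177, 165, 215, 42, 39, 19, 62, 163, 164, 162, 156, 158, 159, 160, 157, 106, 215, 206]
185 [205, 203, 204, 202, 207, 204, 206, 175, 163, 211, 33, 40, 6, 59, 157, 164, 159, 157, 160, 159, 162, 159, 102, 215, 210]
188 [206, 202, 204, 201, 206, 208, 207, 183, 164, 211, 29, 38, 12, 59, 158, 167, 159, 160, 162, 163, 162, 160, 100, 212, 205]
```

View pics/f8.png

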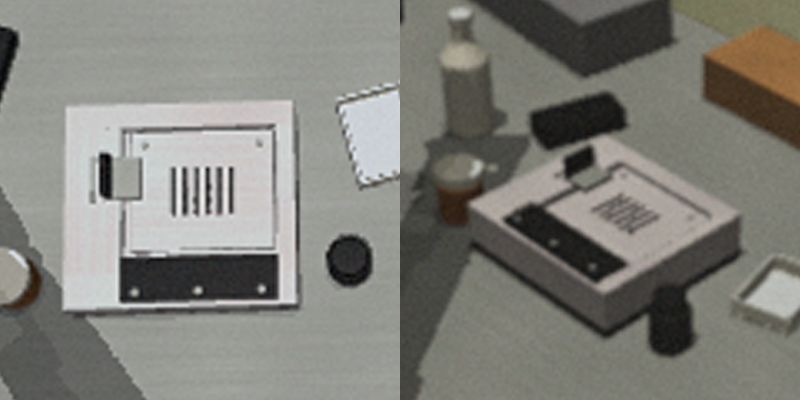

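Cover flat, latch over its edge, and the jar, lens, tray, brick and bottle are standing. The third push, at 35 N, stopped at the same place, so it is a hard stop. The arm is clear, so I'm handing in.

```bash
python3 -c "
from plant import ctrl
print(ctrl.sign_off())"
```

```text
the job is handed in; nothing more can be done
None
```

The filter cover is seated flat and the latch is in over its edge, but one check on the latch's travel did not agree with the 26 mm given. I handed the job in at about 21 s of the 48 s.

- **Lip home:** I pushed the raised end with the fingers shut until the lip met the end wall. The push stalled at 5 N with the tip at about unit x −75 mm. The bar was still up then.
- **Cover flat:** I pressed the free end straight down until it stopped. Probing the cover afterwards near the latch and on the far side gave 62.0 mm both times, which is flush.
- **Latch:** I pushed the tab three times at different heights, and each push met the same hard stop at 30 to 35 N. The plate sits over the cover's edge.
- **Check that disagreed:** The top and wrist cameras both measure about 23.5 mm of latch travel from where it started. The cover was not blocking it, so I took the stop as the end of travel with the latch having started slightly in. The pictures alone do not prove it.
- **Other things:** The last views show the jar, lens, tray, brick and bottle standing with no visible change. The keyboard was not in those last crops, but the arm never went near it. The arm was clear of everything at hand-in.

I viewed 10 pictures.

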